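# Fill the try-out caddy on the stationery stall

### The job

Fill the plywood try-out caddy for the next visitor: drop the two tall, slim tape rolls one on top of the other into the clear tape tube, stand the square-footed stamp upright in the square bay, and lay the long ink pad flat, right side up, in the oblong bay. The flat, wide tape roll, the round-footed stamp and the small square ink pad are for sale and do not belong in it: leave them where they are.

Things in the scene. Friction and masses are not known exactly. Their poses are not given: they have to be found in the camera images.
- roll_a_center (a point): One of two equal tall, slim tape rolls of cream paper with a cardboard core: 40 mm diameter, 30 mm high. It stands loose on the table on a flat end. The point is its centre, 15 mm above its underside; z is its axis, up.
- roll_b_center (a point): The other tall, slim tape roll, exactly like the first: 40 mm diameter, 30 mm high, point at its centre.
- square_stamp_center (a point): Wooden stamp, 68 mm high, upright and loose on the table: square foot 44 x 44 mm, 20 mm high, below a turned round handle, a barrel of 28 mm diameter from 34 to 60 mm above the underside with a slimmer neck below it. The point is on its axis, 34 mm above the underside; z up, x and y square to the foot.
- long_pad_center (a point): Long ink pad: closed flat box, black below and grey on top with a paper label, 76 mm long (its x) by 52 mm wide (its y) and 22 mm high. It stands loose on the table, label up. The point is its centre, 11 mm above its underside; z up.
- flat_roll_center (a point): Look-alike to leave alone: flat, wide tape roll of the same paper, 54 mm diameter, only 15 mm high. Point at its centre.
- round_stamp_center (a point): Look-alike to leave alone: wooden stamp with the same handle but a round foot of 46 mm diameter; 68 mm high. Point on its axis, 34 mm above its underside.
- small_pad_center (a point): Look-alike to leave alone: small square ink pad, 44 x 44 mm, 22 mm high, of the same black and grey plastic. Point at its centre.
- tape_tube: Clear, slick upright tube on a fixed 74 mm square foot. Origin: centre of the foot's underside, 6 mm above the table; z up. Inner floor at 6 mm, bore 46 mm wide up to 47 mm, then flared to a mouth 62 mm wide (67 outside) at 60 mm, all above the origin. A roll let go with its lower end just inside the bore slides down; the upper roll ends 6 mm proud. Stands in the plywood caddy in a row with the two bays.
- stamp_bay: Square bay, fixed in the caddy: 74 x 74 mm wooden tray, 68 x 68 inside, so the stamp stands in it at any turn. Origin: centre of its underside, 6 mm above the table; z up. Floor 3 mm, lips 11 mm above the origin. Caddy: plywood tray 346 x 128 mm, sides 18 mm and ends 48 mm high; tube and bays stand in it in a row, any order, about 100 mm apart.
- pad_bay: Oblong bay, fixed in the caddy: wooden tray 104 mm (its x) by 78 mm (its y), 98 x 72 inside. Origin: centre of its underside, 6 mm above the table; z up. Floor 3 mm, lips 11 mm above the origin. The long ink pad lies in it length along length; its top then stands 14 mm above the lips, where fingers can hold it.

How it is judged:
By the outcome, as a careful person would: the job done as asked, in the order asked, and still so for the second after the job is handed in, with the robot touching nothing.
It also fails if it takes over 104 s, if anything falls off the work surface, if the arm or the gripper's body presses on something with over 40 N, if the wrist force passes 120 N, or if a joint passes its speed limit or range.

### The arm

A 6-joint arm with a two-finger parallel gripper is mounted at the origin on the work surface. World frame = base frame: x ahead of the robot, y to its left, z up, the work surface at z = 0. Lengths are in m, angles in rad, forces in N, time in s.
With the tool pointing down it reaches from about 0.3 to 0.75 m from the base axis. Payload 8.5 kg.
Tool frame: the origin (TCP) lies on the mounting face of the last link; the fingertips stand 166 mm ahead of it and the grasp point (between the pads) lies 147 mm ahead of it; z points along the fingers, x is the direction in which the jaws open and shut, and the axes are right-handed (so a half turn about z gives the same grasp; the last joint's range is limited). The gripper opens to 88 mm and grips with 3 to 60 N. Pads are 18 mm wide; open, the fingers measure 123 mm over their backs; the gripper's body (75 mm by 187 mm) begins 45 mm behind the grasp point.
Start: joints at [1.107, 0.381, 1.297, -0, 1.464, -0.215], TCP at [0.135, 0.533, 0.405] pointing down, gripper open.
Joint ranges: [-3.11, 3.11], [-0.89, 2.33], [0.22, 2.48], [-1.42, 4.56], [0.17, 2.85], [-2.88, 2.88]. Speed limits (rad/s): [2.39, 2.39, 3.14, 3.14, 3.14, 3.14].

### API

Orientations are given as a rotation vector (axis times angle).
In Python, from plant import read_state, camera, get_calibration, ctrl gives the robot as it stands.
- The arm moves only by the shell command python3 -m inch 'ROWS' [FORCE]. ROWS is JSON, a list of rows, each a list of 3 entries, a list of its own where there are three numbers: the shift along the tool's x, y, z in m, then the turn, a rotation vector about the tool's x, y, z in rad, then the opening, from 0 (shut) to 1 (fully open). In form: [[[x, y, z], [wx, wy, wz], fingers], ...]. A call has 1 to 20 rows; each row shifts and turns the pose as measured when the row begins, along the tool's axes as they then stand; what a row does not reach is not made up. A row lasts 1/10 s, in which the tool goes at most 50 mm and 8.59 degrees, less where a joint would pass 70% of its speed; a pose out of reach is approached as far as the arm can. A call with a gripper value outside its range is refused whole. The fingers move at their own pace and stop on an object; FORCE is the grip in N (left out, the last holds). Time passes only in rows, so rows that do not move let the fingers close. It gives the time, the measured TCP pose, the force and the opening at its end, in the units of the state.
- read_state(): the state, without advancing time (a new reading comes with each control period).
- camera(name): name is "scene" or "top" or "wrist"; returns the picture (400x640x3 uint8, red, green, blue); there is no depth.
- get_calibration(name): a dict with "fx", "fy", "cx", "cy" (pixels), "origin" and "attitude" of the camera in the world. Camera axes: x right, y up, looking along -z (the intrinsics and any distortion apply to the point x, -y, -z); pixel columns grow to the right and rows downward; lengths in m; the calibration is good to about 2 mm. A picture is of the moment at which its call begins: read the wrist's pose just before it. get_calibration takes no time and is no camera call; for the wrist camera it gives the pose at the moment of the call.
- ctrl.finish_job(): hands the job in, once; it reports no verdict.
The state is a dict: "t": time; "q": joint angles; "qvel": joint speeds; "joint_efforts": joint torques, N m; "position": TCP position; "ee_rot": TCP orientation; "contact_force": force on the tool from outside, world axes, zero at the start; "moment": the same for the moment, N m; "finger_gap": opening from 0.0 (shut) to 1.0 (fully open).
Only numpy, scipy, OpenCV 4.12 (cv2) and the standard library are available. Lean on these libraries where they do the work, as an engineer would, in place of code of your own. Each camera call takes 0.05 s, during which the arm holds its last target. There are 200 camera calls.

## Working session

There is one attempt and no reset: what is moved stays moved. The work goes in short steps, Python scripts to look and compute and a shell command to move; the robot and the scene stay as the last step left them, time stands still between calls to the robot, and variables do not carry over. Pictures are saved under pics/ and viewed, about 12 in all and at most 16, crops included, and the job is handed in when it is done.

```bash
mkdir -p pics; ls
python3 - <<'E'
from plant import *
import cv2
for n in("top","scene"):
    im=camera(n); cv2.imwrite(f"pics/{n}0.png",im[:,:,::-1]); print(n,get_calibration(n))
print(read_state())
E
```

```text
pics
top {'fx': 439.5551631525931, 'fy': 439.5551631525931, 'cx': 316.33619753952723, 'cy': 196.87519986403373, 'origin': array([4.31722644e-01, 6.29394971e-04, 1.09804183e+00]), 'attitude': array([ 0.08588899, -0.08364344, -1.5465547 ])}
scene {'fx': 422.0079185379941, 'fy': 422.0079185379941, 'cx': 313.60037871347055, 'cy': 194.58763155599777, 'origin': array([ 0.95067713, -0.32749644,  0.72830651]), 'attitude': array([0.62959429, 0.30465914, 0.85864269])}
{'t': 0.1, 'q': array([ 1.10670722e+00,  3.81134525e-01,  1.29809139e+00, -3.14055136e-06,
        1.46359458e+00, -2.15269117e-01]), 'qvel': array([ 0.00248362, -0.00160816, -0.00140713,  0.00115765,  0.00148275,
        0.00151959]), 'joint_efforts': array([ 3.85144172e-03, -4.38652432e+01, -2.24916708e+01,  7.13982317e-02,
        3.41676653e-02, -5.02590967e-05]), 'position': array([0.13541814, 0.53304324, 0.40422778]), 'ee_rot': array([ 2.47950843e+00,  1.92828836e+00, -1.73784860e-03]), 'contact_force': array([ 0.16752283, -0.6313171 , -0.00121974]), 'moment': array([0.01872926, 0.01341055, 0.02594896]), 'finger_gap': 0.9998204863613828}
```

View pics/top0.png

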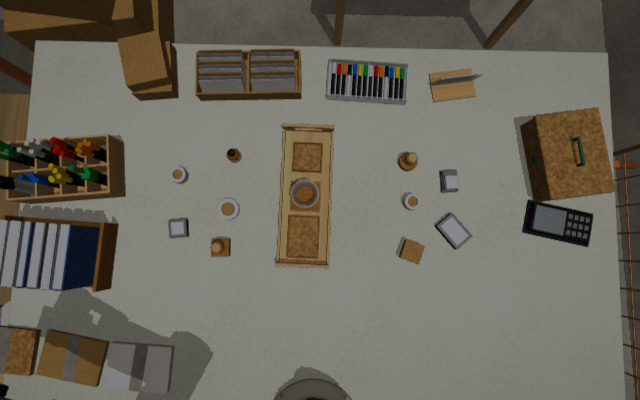

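View pics/scene0.png

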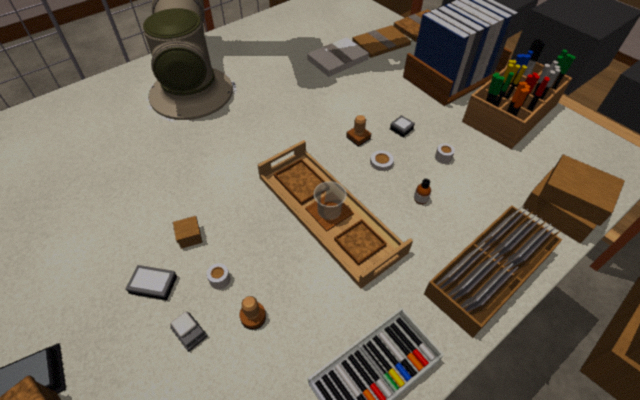

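The top view shows the caddy at (305,195), with the stamp bay (307,157), tube (304,193) and pad bay (303,237). The slim rolls are at (179,175) and (412,201), the flat roll at (228,209), the square stamp at (220,247) and the long pad at (453,231). I'll enlarge it to measure.

```bash
cat > h.py <<'E'
import numpy as np, cv2
from scipy.spatial.transform import Rotation as R
from plant import *
def ray(c,u,v):
    d=np.array([(u-c['cx'])/c['fx'],-(v-c['cy'])/c['fy'],-1.])
    return R.from_rotvec(c['attitude']).apply(d)
def pix(c,u,v,z):
    d=ray(c,u,v); o=np.array(c['origin']); return o+d*(z-o[2])/d[2]
def proj(c,p):
    q=R.from_rotvec(c['attitude']).inv().apply(np.array(p)-c['origin']); return c['cx']-c['fx']*q[0]/q[2], c['cy']+c['fy']*q[1]/q[2]
def go(x,y,z,yaw=None):
    """tool-frame shift and turn from here to a grasp point x,y,z (yaw = world angle of jaw axis, mod pi), tool down"""
    s=read_state(); r=R.from_rotvec(s['ee_rot']); m=r.as_matrix()
    y0=np.arctan2(m[1,0],m[0,0])
    if yaw is None: yaw=y0
    d=(yaw-y0+np.pi/2)%np.pi-np.pi/2
    tgt=R.from_euler('z',y0+d)*R.from_euler('x',np.pi)
    tcp=np.array([x,y,z+.147])
    print('t %.1f'%s['t'],'grasp pt',(s['position']+.147*m[:,2]).round(4),'yaw',round(y0,3),'q6',round(s['q'][5],2),'F',np.round(s['contact_force'],1),'gap',round(s['finger_gap'],3))
    print(' shift',(m.T@(tcp-s['position'])).round(4),'turn',(r.inv()*tgt).as_rotvec().round(3))
def crop(im,u0,v0,u1,v1,k,name):
    cv2.imwrite(f'pics/{name}.png',cv2.resize(im[v0:v1,u0:u1,::-1],None,fx=k,fy=k,interpolation=cv2.INTER_CUBIC))
E
python3 - <<'E'
from h import *
im=cv2.imread('pics/top0.png')[:,:,::-1]
a=im[140:270,160:260];b=im[110:280,270:340];d=im[140:270,390:480]
pad=lambda a:cv2.copyMakeBorder(a,0,170-a.shape[0],0,0,cv2.BORDER_CONSTANT)
j=np.hstack([pad(a),pad(b),pad(d)]); j=np.clip(j*1.6,0,255).astype('uint8'); crop(j,0,0,260,170,3,'crop1')
E
```

```text
(no output)
```

View pics/crop1.png

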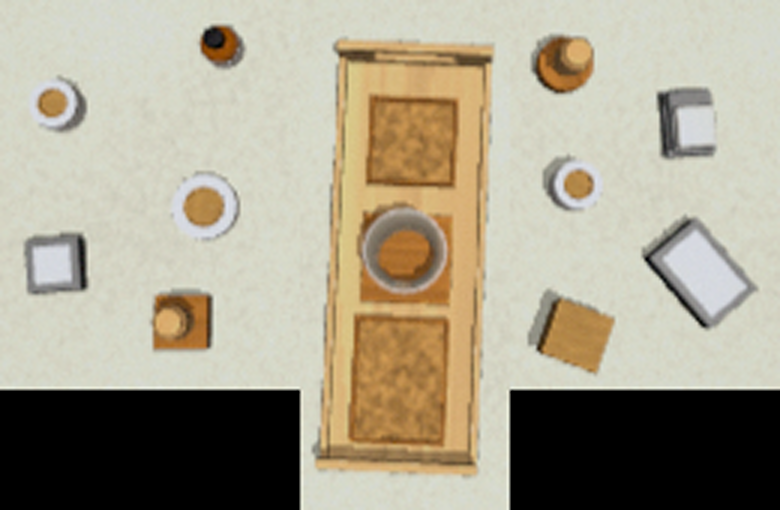

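Run:
```python
from h import *
c=get_calibration('top')
for n,u,v,z in [('A',177.7,174,.03),('B',412,201.3,.03),('stampfoot',220.7,247,.02),('stamphandle',216.3,247.3,.068),('tube',305,193.3,.066),('sbay',307.3,156.7,.017),('pbay',303,236.3,.017),('pad',454,230.7,.022),('flat',228,208.7,.015),('bottle',233.5,155,.03),('smallpad',178.5,228,.022),
 ('pl',436.7,225.3,.02),('pt',451.3,213.3,.02),('pr',471.7,235.7,.02),('pb',456.3,248.3,.02),('s1',211,237.7,.02),('s2',230.3,237.3,.02),('s3',230.3,256.7,.02),('c1',282,126,.048),('c2',277,264,.048)]: print(n,pix(c,u,v,z)[:2].round(4))
go(.5,.3,.2)
w=get_calibration('wrist');print(w)
```

```text
A [0.5966 0.3455]
B [ 0.5422 -0.2303]
stampfoot [0.4208 0.2337]
stamphandle [0.4203 0.2336]
tube [0.5518 0.0304]
sbay [0.6496 0.0284]
pbay [0.4513 0.034 ]
pad [ 0.4732 -0.3344]
flat [0.5151 0.2211]
bottle [0.6472 0.2104]
smallpad [0.4646 0.3385]
pl [ 0.4855 -0.2929]
pt [ 0.5158 -0.3289]
pr [ 0.462  -0.3782]
pb [ 0.4306 -0.3402]
s1 [0.4428 0.2585]
s2 [0.4448 0.2114]
s3 [0.3979 0.2093]
c1 [0.7183 0.0913]
c2 [0.3842 0.0928]
t 0.1 grasp pt [0.1353 0.5329 0.2572] yaw 1.322 q6 -0.22 F [ 0.2 -0.6 -0. ] gap 1.0
 shift [-0.136   0.4108  0.0573] turn [-0.     0.001 -0.   ]
{'fx': 294.42333970628823, 'fy': 294.42333970628823, 'cx': 321.53587762176863, 'cy': 202.3602381275673, 'origin': array([0.06596228, 0.55064937, 0.3851044 ]), 'attitude': array([-0.23659844, -0.18227271,  1.31350836])}
```

```bash
python3 -m inch '[[[-0.02,0.039,0],[0,0,0],1],[[-0.02,0.039,0],[0,0,0],1],[[-0.02,0.039,0],[0,0,0],1],[[-0.02,0.039,0],[0,0,0],1],[[-0.02,0.039,0],[0,0,0],1],[[-0.02,0.039,0],[0,0,0],1],[[-0.02,0.039,0],[0,0,0],1],[[-0.02,0.039,0],[0,0,0],1],[[0.018,0.036,0.016],[0,0,0],1],[[0.018,0.036,0.016],[0,0,0],1],[[0.018,0.036,0.016],[0,0,0],1],[[0.018,0.036,0.016],[0,0,0],1],[[0.018,0.036,0.016],[0,0,0],1],[[0,0,0],[0,0,0],1],[[0,0,0],[0,0,0],1]]' 30
cat > look.py <<'E'
import sys
from h import *
# look.py name x y z [yaw]: picture + expected target pixel + shift
n=sys.argv[1]; p=[float(a) for a in sys.argv[2:5]]
c=get_calibration('wrist'); im=camera('wrist'); cv2.imwrite(f'pics/{n}.png',np.clip(im[:,:,::-1]*1.4,0,255)); np.save(f'pics/{n}.npy',c)
print('expect px',np.round(proj(c,p),1)); go(*p)
E
python3 look.py wA .5966 .3455 .03
```

```text
t: 1.6
position: [0.6119, 0.3349, 0.3133]
ee_rot: [-2.478, -1.929, 0.017]
contact_force: [0.8, 0.3, -0.3]
finger_gap: 1.001
expect px [331.  182.4]
t 1.6 grasp pt [0.6102 0.3339 0.166 ] yaw 1.323 q6 -0.99 F [-0.5 -0.1 -0.8] gap 1.0
 shift [ 0.0078 -0.0161  0.1361] turn [-0.008  0.008 -0.   ][ WARN:0@1.427] global loadsave.cpp:1063 imwrite_ Unsupported depth image for selected encoder is fallbacked to CV_8U.
```

View pics/wA.png

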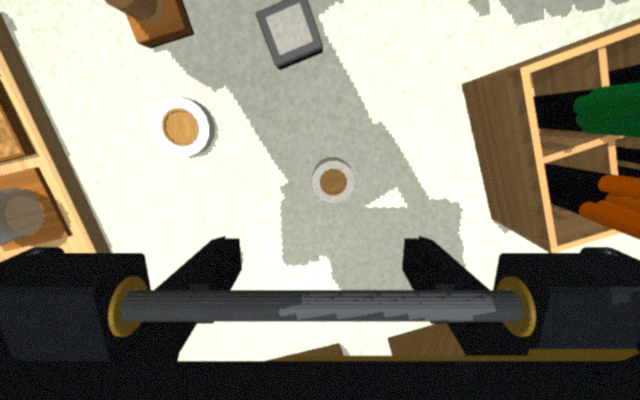

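The wrist view has roll A's top centre at (333,181), 2 px from the prediction. The flat roll is at (183,127). I'll descend with the grasp point 38 mm above the underside.

Run:
```python
from h import *
c=np.load('pics/wA.npy',allow_pickle=True).item(); p=pix(c,333,181,.03); print(p); go(p[0],p[1],.038)
```

```text
[0.59575914 0.34760965 0.03      ]
t 1.6 grasp pt [0.6102 0.3339 0.166 ] yaw 1.323 q6 -0.99 F [-0.5 -0.1 -0.8] gap 1.0
 shift [ 0.0096 -0.0175  0.1281] turn [-0.008  0.008 -0.   ]
```

```bash
python3 -m inch '[[[0.0095,-0.0175,0.03],[-0.008,0.008,0],1],[[0,0,0.04],[0,0,0],1],[[0,0,0.03],[0,0,0],1],[[0,0,0.015],[0,0,0],1],[[0,0,0],[0,0,0],1],[[0,0,0],[0,0,0],1]]'; python3 -c "
from h import *
go(.5960,.3472,.038)"
```

```text
t: 2.25
position: [0.5914, 0.3492, 0.2034]
ee_rot: [2.474, 1.931, 0.015]
contact_force: [0.4, 0.0, 0.2]
finger_gap: 1.0
t 2.2 grasp pt [0.5928 0.3498 0.0564] yaw 1.326 q6 -0.96 F [0.4 0.  0.2] gap 1.0
 shift [-0.001   0.0048  0.0185] turn [ 0.008 -0.006 -0.   ]
```

```bash
python3 -m inch '[[[-0.001,0.0035,0.01],[0.005,-0.004,0],1],[[0,0,0.006],[0,0,0],1],[[0,0,0],[0,0,0],1],[[0,0,0],[0,0,0],1]]'; python3 -c "
from h import *
go(.5960,.3472,.038)"
```

```text
t: 2.65
position: [0.595, 0.3474, 0.1906]
ee_rot: [2.474, 1.931, 0.014]
contact_force: [0.2, -0.8, 0.0]
finger_gap: 1.0
t 2.6 grasp pt [0.5963 0.3479 0.0436] yaw 1.326 q6 -0.97 F [ 0.2 -0.8  0. ] gap 1.0
 shift [-0.      0.001   0.0056] turn [ 0.008 -0.005 -0.   ]
```

```bash
python3 -m inch '[[[0,0,0.007],[0.01,-0.007,0],1],[[0,0,0],[0,0,0],1],[[0,0,0],[0,0,0],0.3],[[0,0,0],[0,0,0],0.3],[[0,0,0],[0,0,0],0.3],[[0,0,0],[0,0,0],0.3],[[0,0,0],[0,0,0],0.3],[[0,0,0],[0,0,0],0.3]]' 20; python3 -c "
from h import *
go(.5960,.3472,.038)"
```

```text
t: 3.45
position: [0.5952, 0.3475, 0.1836]
ee_rot: [-2.476, -1.933, 0.005]
contact_force: [-0.5, 0.9, -0.8]
finger_gap: 0.477
t 3.5 grasp pt [0.5948 0.3473 0.0366] yaw 1.326 q6 -0.97 F [-0.5  0.9 -0.8] gap 0.477
 shift [-0.0001  0.0008 -0.0014] turn [-0.002  0.002 -0.   ]
```

```bash
python3 -m inch '[[[0,0,0],[0,0,0],0.3],[[0,0,0],[0,0,0],0.3],[[0,0,0],[0,0,0],0.3]]' 20; python3 -c "
from h import *
go(.5518,.0304,.036+.11)"
```

```text
t: 3.75
position: [0.5952, 0.3475, 0.1837]
ee_rot: [-2.476, -1.933, 0.005]
contact_force: [0.6, -0.5, -0.7]
finger_gap: 0.447
t 3.8 grasp pt [0.5948 0.3473 0.0367] yaw 1.326 q6 -0.97 F [ 0.6 -0.5 -0.7] gap 0.447
 shift [-0.3184  0.0346 -0.1088] turn [-0.002  0.002 -0.   ]
```

```bash
python3 -m inch '[[[0,0,-0.02],[0,0,0],0.3],[[0,0,-0.04],[0,0,0],0.3],[[-0.02,0,-0.04],[0,0,0],0.3],[[-0.04,0.005,-0.02],[0,0,0],0.3],[[-0.045,0.005,0],[0,0,0],0.3],[[-0.045,0.005,0],[0,0,0],0.3],[[-0.045,0.005,0],[0,0,0],0.3],[[-0.045,0.005,0],[0,0,0],0.3],[[-0.035,0.005,0],[0,0,0],0.3],[[-0.02,0.002,0],[0,0,0],0.3],[[0,0,0],[0,0,0],0.3],[[0,0,0],[0,0,0],0.3],[[0,0,0],[0,0,0],0.3]]'
python3 look.py wT .5518 .0304 .066
```

```text
t: 5.05
position: [0.5529, 0.0448, 0.3094]
ee_rot: [2.472, 1.935, -0.003]
contact_force: [0.1, 0.3, -0.6]
finger_gap: 0.448
expect px [304.7 214.3]
t 5.1 grasp pt [0.5529 0.0446 0.1624] yaw 1.328 q6 -1.46 F [-0.   0.5 -0.2] gap 0.445
 shift [-0.0141  0.0024  0.0964] turn [0.001 0.003 0.   ][ WARN:0@1.281] global loadsave.cpp:1063 imwrite_ Unsupported depth image for selected encoder is fallbacked to CV_8U.
```

View pics/wT.png

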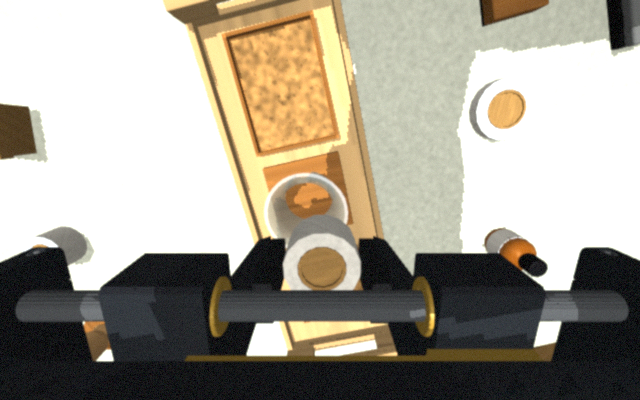

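The tube rim spans columns 264–348 with its top at row 173, so its centre is near (306,215) against a predicted (304.7,214.3). They agree. Pad bay corners: (226,18), (318,12), (338,137), (258,155).

Run:
```python
from h import *
c=np.load('pics/wT.npy',allow_pickle=True).item(); p=pix(c,306,215,.066); print(p)
q=[pix(c,*a,.017)[:2] for a in[(226,18),(318,12),(338,137),(258,155)]]; print(np.round(q,4),np.mean(q,0))
e=q[1]-q[2];f=q[0]-q[3];print(np.arctan2(*e[::-1]),np.arctan2(*f[::-1]))
go((p[0]+.5518)/2,(p[1]+.0304)/2,.09+.037)
```

```text
[0.55263671 0.03127822 0.066     ]
[[ 0.3877  0.0041]
 [ 0.4017  0.0783]
 [ 0.5026  0.0717]
 [ 0.5008 -0.0036]] [0.44820115 0.03763879]
3.076161230062527 3.0730125675398376
t 5.1 grasp pt [0.5529 0.0446 0.1624] yaw 1.328 q6 -1.46 F [-0.   0.5 -0.2] gap 0.445
 shift [-0.0138  0.0028  0.0354] turn [0.001 0.003 0.   ]
```

```bash
python3 -m inch '[[[-0.012,0.0025,0.015],[0,0,0],0.3],[[0,0,0.018],[0,0,0],0.3],[[0,0,0],[0,0,0],0.3],[[0,0,0],[0,0,0],0.3]]'; python3 -c "
from h import *
go(.5522,.0308,.05+.0367)"
```

```text
t: 5.5
position: [0.5529, 0.0363, 0.2763]
ee_rot: [2.465, 1.942, -0.0]
contact_force: [-0.3, -0.1, -1.3]
finger_gap: 0.444
t 5.5 grasp pt [0.5532 0.0359 0.1293] yaw 1.334 q6 -1.48 F [-0.3 -0.1 -1.3] gap 0.444
 shift [-0.0055  0.0005  0.0426] turn [0.002 0.002 0.   ]
```

```bash
python3 -m inch '[[[-0.006,0,0.012],[0,0,0],0.3],[[0,0,0.01],[0,0,0],0.3],[[0,0,0.008],[0,0,0],0.3],[[0,0,0],[0,0,0],0.3],[[0,0,0],[0,0,0],0.3]]'; python3 -c "
from h import *
go(.5522,.0308,.05+.0367)"
```

```text
t: 6.0
position: [0.5525, 0.0326, 0.2477]
ee_rot: [2.46, 1.944, 0.005]
contact_force: [-0.1, 0.3, -0.1]
finger_gap: 0.445
t 6.0 grasp pt [0.5534 0.0321 0.1007] yaw 1.337 q6 -1.49 F [-0.1  0.3 -0.1] gap 0.445
 shift [-0.0018  0.0001  0.014 ] turn [0.007 0.002 0.   ]
```

```bash
python3 -m inch '[[[-0.002,0,0.007],[0.01,0.003,0],0.3],[[0,0,0.006],[0,0,0],0.3],[[0,0,0.002],[0,0,0],0.3],[[0,0,0],[0,0,0],0.3],[[0,0,0],[0,0,0],0.3]]'; python3 -c "
from h import *
go(.5522,.0308,.05+.0367)
im=camera('scene');crop(np.clip(im*1.5,0,255).astype('uint8'),230,120,430,270,4,'s1')"
```

```text
t: 6.5
position: [0.5522, 0.0306, 0.232]
ee_rot: [-2.462, -1.946, 0.001]
contact_force: [-0.4, -0.2, 0.5]
finger_gap: 0.443
t 6.5 grasp pt [0.5518 0.031  0.085 ] yaw 1.337 q6 -1.5 F [-0.4 -0.2  0.5] gap 0.443
 shift [ 0.0002 -0.     -0.0017] turn [-0.003 -0.002  0.   ]
```

View pics/s1.png

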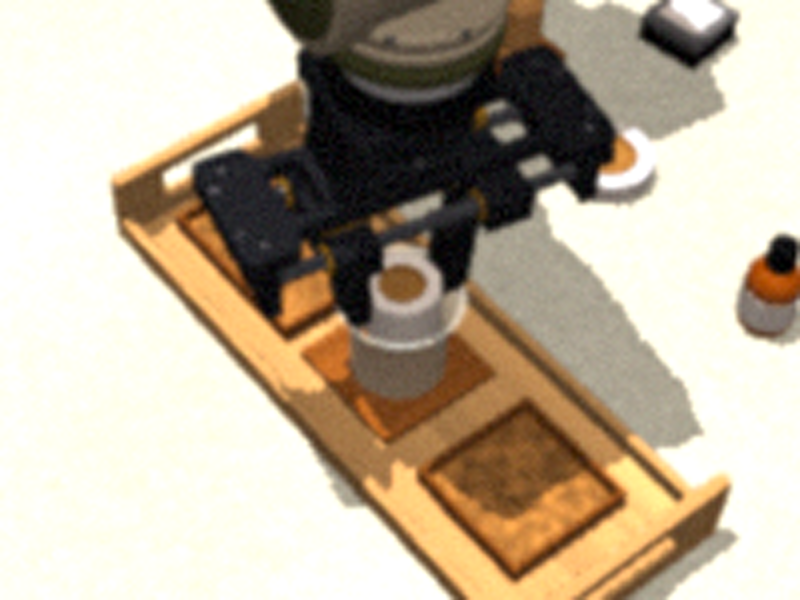

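The scene crop shows the roll seated inside the tube mouth, with the fingers just above the rim. I'll release it.

```bash
python3 -m inch '[[[0,0,-0.002],[0,0,0],0.3],[[0,0,0],[0,0,0],0.65],[[0,0,0],[0,0,0],0.65],[[0,0,0],[0,0,0],0.65],[[0,0,-0.02],[0,0,0],0.65],[[0,0,-0.03],[0,0,0],1],[[0,0,-0.03],[0,0,0],1],[[0,0,0],[0,0,0],1]]'; python3 -c "
from h import *
go(.5422,-.2303,.2)
im=camera('scene');crop(np.clip(im*1.5,0,255).astype('uint8'),280,150,400,240,4,'s2')"
```

```text
t: 7.35
position: [0.5524, 0.0304, 0.3171]
ee_rot: [-2.462, -1.945, 0.002]
contact_force: [0.7, -0.2, -0.4]
finger_gap: 0.898
t 7.3 grasp pt [0.5519 0.0308 0.1701] yaw 1.337 q6 -1.5 F [ 0.7 -0.2 -0.4] gap 0.898
 shift [-0.256   0.0502 -0.0305] turn [-0.004 -0.002  0.   ]
```

View pics/s2.png

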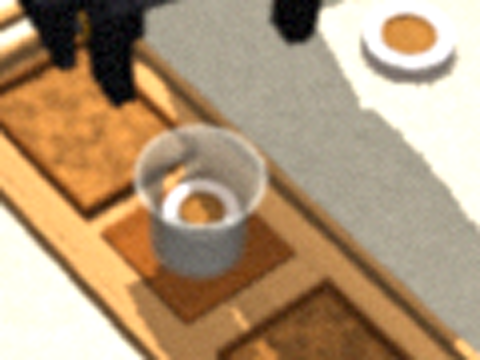

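The crop shows roll A flat on the tube floor. Next, roll B.

```bash
python3 -m inch '[[[-0.03,0.006,-0.01],[0,0,0],1],[[-0.045,0.009,0],[0,0,0],1],[[-0.045,0.009,0],[0,0,0],1],[[-0.045,0.009,0],[0,0,0],1],[[-0.045,0.009,0],[0,0,0],1],[[-0.03,0.006,0],[0,0,0],1],[[-0.01,0.002,0],[0,0,0],1],[[0,0,0],[0,0,0],1],[[0,0,0],[0,0,0],1]]'
python3 look.py wB .5422 -.2303 .03 2>/dev/null
```

```text
t: 8.3
position: [0.5416, -0.2318, 0.3136]
ee_rot: [-2.445, -1.938, 0.014]
contact_force: [-0.7, 0.3, 0.1]
finger_gap: 1.001
expect px [321.3 205.3]
t 8.3 grasp pt [ 0.5386 -0.2298  0.1666] yaw 1.341 q6 -1.94 F [ 0.3  0.3 -1.1] gap 1.002
 shift [0.0004 0.0033 0.1366] turn [-0.022 -0.006  0.   ]
```

View pics/wB.png

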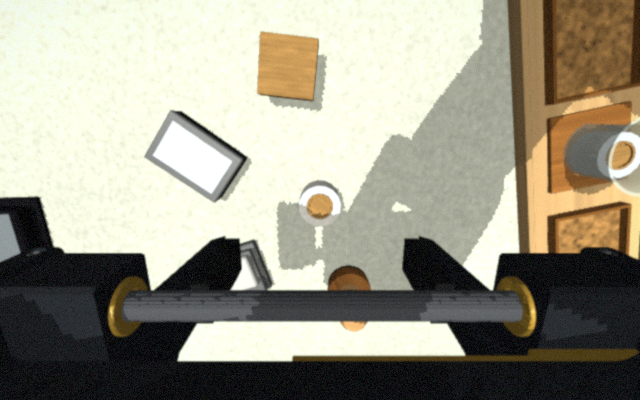

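Roll B's top is at (320,204) against a predicted (321,205). The long pad's corners are (177,112), (246,157), (221,199) and (146,155).

Run:
```python
from h import *
c=np.load('pics/wB.npy',allow_pickle=True).item(); p=pix(c,320,204,.03); print(p)
q=[pix(c,*a,.018)[:2] for a in[(177,112),(246,157),(221,199),(146,155)]]; print(np.round(q,4),np.mean(q,0))
for e in (q[0]-q[1],q[3]-q[2],q[0]-q[3],q[1]-q[2]): print(np.linalg.norm(e),np.arctan2(*e[::-1]))
print(pix(get_calibration('top'),450,181,.03))
go((p[0]+.5422)/2,(p[1]-.2303)/2,.038)
```

```text
[ 0.54068097 -0.23116015  0.03      ]
[[ 0.4307 -0.3376]
 [ 0.4835 -0.2889]
 [ 0.5168 -0.3243]
 [ 0.4605 -0.379 ]] [ 0.47288668 -0.33245021]
0.07183291895955402 -2.3967401731849387
0.0786100528508932 -2.3707250393546873
0.051019967323456344 2.1928483149415094
0.04859352321877882 2.3259588405900407
[ 0.59436413 -0.32351131  0.03      ]
t 8.3 grasp pt [ 0.5386 -0.2298  0.1666] yaw 1.341 q6 -1.94 F [ 0.3  0.3 -1.1] gap 1.002
 shift [-1.000e-04  2.500e-03  1.286e-01] turn [-0.022 -0.006  0.   ]
```

```bash
python3 -m inch '[[[0,0.002,0.03],[-0.022,-0.006,0],0.75],[[0,0,0.04],[0,0,0],0.75],[[0,0,0.03],[0,0,0],0.75],[[0,0,0.02],[0,0,0],0.75],[[0,0,0],[0,0,0],0.75],[[0,0,0],[0,0,0],0.75]]'; python3 -c "
from h import *
go(.5415,-.2307,.038)"
```

```text
t: 8.95
position: [0.5451, -0.2225, 0.192]
ee_rot: [2.448, 1.963, 0.004]
contact_force: [0.2, -1.0, 1.2]
finger_gap: 0.748
t 8.9 grasp pt [ 0.5456 -0.2227  0.045 ] yaw 1.352 q6 -1.94 F [ 0.2 -1.   1.2] gap 0.748
 shift [-0.0088 -0.0017  0.007 ] turn [0.004 0.    0.   ]
```

```bash
python3 -m inch '[[[-0.0095,-0.002,0],[0,0,0],0.75],[[0,0,0.004],[0,0,0],0.75],[[0,0,0.004],[0,0,0],0.75],[[0,0,0],[0,0,0],0.75],[[0,0,0],[0,0,0],0.75]]'; python3 -c "
from h import *
go(.5415,-.2307,.038)"
```

```text
t: 9.45
position: [0.5415, -0.2316, 0.1875]
ee_rot: [2.442, 1.961, 0.007]
contact_force: [0.3, 0.1, 0.3]
finger_gap: 0.751
t 9.4 grasp pt [ 0.5428 -0.2323  0.0405] yaw 1.353 q6 -1.96 F [0.3 0.1 0.3] gap 0.751
 shift [ 0.0009 -0.0002  0.0025] turn [0.01  0.003 0.   ]
```

```bash
python3 -m inch '[[[0.0009,0,0.003],[0.012,0,0],0.75],[[0,0,0],[0,0,0],0.75],[[0,0,0],[0,0,0],0.3],[[0,0,0],[0,0,0],0.3],[[0,0,0],[0,0,0],0.3],[[0,0,0],[0,0,0],0.3],[[0,0,0],[0,0,0],0.3],[[0,0,0],[0,0,0],0.3]]' 20; python3 -c "
from h import *
go(.5522,.0308,.1467)"
```

```text
t: 10.25
position: [0.5418, -0.2306, 0.1845]
ee_rot: [-2.45, -1.967, 0.006]
contact_force: [0.0, -0.2, 0.5]
finger_gap: 0.443
t 10.2 grasp pt [ 0.5414 -0.231   0.0375] yaw 1.353 q6 -1.95 F [ 0.  -0.2  0.5] gap 0.443
 shift [ 0.2572 -0.0466 -0.1098] turn [-0.002  0.003 -0.   ]
```

```bash
python3 -m inch '[[[0,0,-0.02],[0,0,0],0.3],[[0,0,-0.04],[0,0,0],0.3],[[0.02,0,-0.04],[0,0,0],0.3],[[0.04,-0.008,-0.015],[0,0,0],0.3],[[0.045,-0.008,0],[0,0,0],0.3],[[0.045,-0.008,0],[0,0,0],0.3],[[0.045,-0.008,0],[0,0,0],0.3],[[0.035,-0.008,0],[0,0,0],0.3],[[0.018,-0.004,0],[0,0,0],0.3],[[0,0,0],[0,0,0],0.3],[[0,0,0],[0,0,0],0.3],[[0,0,0],[0,0,0],0.3]]'; python3 -c "
from h import *
go(.5522,.0308,.0875+.035)"
```

```text
t: 11.45
position: [0.5528, 0.0287, 0.3041]
ee_rot: [2.453, 1.963, -0.003]
contact_force: [0.6, -0.5, -1.1]
finger_gap: 0.446
t 11.4 grasp pt [0.5526 0.0285 0.1571] yaw 1.35 q6 -1.51 F [ 0.6 -0.5 -1.1] gap 0.446
 shift [ 0.002  -0.001   0.0346] turn [-0.001  0.001 -0.   ]
```

```bash
python3 -m inch '[[[0.002,-0.001,0.02],[0,0,0],0.3],[[0,0,0.02],[0,0,0],0.3],[[0,0,0.01],[0,0,0],0.3],[[0,0,0],[0,0,0],0.3],[[0,0,0],[0,0,0],0.3],[[0,0,0],[0,0,0],0.3]]'; python3 -c "
from h import *
go(.5522,.0308,.0875)"
```

```text
t: 12.05
position: [0.5533, 0.0254, 0.254]
ee_rot: [2.457, 1.953, 0.0]
contact_force: [0.4, -0.7, -0.3]
finger_gap: 0.446
t 12.1 grasp pt [0.5536 0.025  0.107 ] yaw 1.343 q6 -1.51 F [ 0.4 -0.7 -0.3] gap 0.446
 shift [ 0.0051 -0.0023  0.0195] turn [0.002 0.002 0.   ]
```

```bash
python3 -m inch '[[[0.006,-0.0025,0],[0,0,0],0.3],[[0,0,0],[0,0,0],0.3],[[0,0,0.008],[0,0,0],0.3],[[0,0,0.007],[0,0,0],0.3],[[0,0,0],[0,0,0],0.3],[[0,0,0],[0,0,0],0.3]]'; python3 -c "
from h import *
go(.5522,.0308,.0875)"
```

```text
t: 12.65
position: [0.5523, 0.0325, 0.2392]
ee_rot: [2.455, 1.952, 0.003]
contact_force: [1.0, -0.6, -0.8]
finger_gap: 0.448
t 12.7 grasp pt [0.553  0.0321 0.0922] yaw 1.343 q6 -1.5 F [ 1.  -0.6 -0.8] gap 0.448
 shift [-0.0017  0.0003  0.0047] turn [0.005 0.002 0.   ]
```

```bash
python3 -m inch '[[[-0.0017,0,0.004],[0.008,0.003,0],0.3],[[0,0,0.003],[0,0,0],0.3],[[0,0,0],[0,0,0],0.3],[[0,0,0],[0,0,0],0.3],[[0,0,0],[0,0,0],0.3]]'; python3 -c "
from h import *
go(.5522,.0308,.0875)"
```

```text
t: 13.15
position: [0.5521, 0.0306, 0.2317]
ee_rot: [-2.456, -1.952, 0.001]
contact_force: [-0.3, 0.5, 0.3]
finger_gap: 0.446
t 13.2 grasp pt [0.5517 0.0309 0.0847] yaw 1.343 q6 -1.5 F [-0.3  0.5  0.3] gap 0.446
 shift [ 0.0003  0.     -0.0028] turn [-0.003 -0.002  0.   ]
```

```bash
python3 -m inch '[[[0,0,-0.0025],[0,0,0],0.3],[[0,0,0],[0,0,0],0.65],[[0,0,0],[0,0,0],0.65],[[0,0,0],[0,0,0],0.65],[[0,0,-0.02],[0,0,0],0.65],[[0,0,-0.03],[0,0,0],1],[[0,0,-0.03],[0,0,0],1],[[0,0,0],[0,0,0],1]]'; python3 -c "
from h import *
go(.4208,.2337,.2)
im=camera('scene');crop(np.clip(im*1.5,0,255).astype('uint8'),280,150,400,240,4,'s3')"
```

```text
t: 13.95
position: [0.5523, 0.0303, 0.3169]
ee_rot: [-2.456, -1.952, 0.003]
contact_force: [0.0, -0.4, -0.7]
finger_gap: 0.898
t 13.9 grasp pt [0.5516 0.0307 0.1699] yaw 1.343 q6 -1.5 F [ 0.  -0.4 -0.7] gap 0.898
 shift [ 0.1685 -0.1742 -0.029 ] turn [-0.005 -0.002  0.   ]
```

View pics/s3.png

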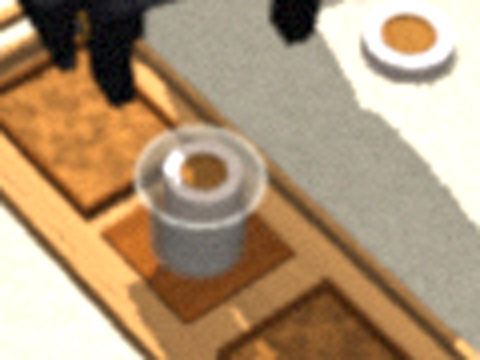

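Roll B's top is at (206,170), which puts it about 6 mm above the rim, so both rolls are seated. Next, the square stamp.

```bash
python3 -m inch '[[[0.02,-0.021,-0.01],[0,0,0],1],[[0.033,-0.034,0],[0,0,0],1],[[0.033,-0.034,0],[0,0,0],1],[[0.033,-0.034,0],[0,0,0],1],[[0.028,-0.029,0],[0,0,0],1],[[0.012,-0.012,0],[0,0,0],1],[[0,0,0],[0,0,0],1],[[0,0,0],[0,0,0],1],[[0,0,0],[0,0,0],1]]'
python3 look.py wS .4206 .2337 .068 2>/dev/null
```

```text
t: 14.9
position: [0.4232, 0.2268, 0.3177]
ee_rot: [-2.451, -1.942, 0.026]
contact_force: [-0.1, 0.6, -0.4]
finger_gap: 0.997
expect px [330.3 210.7]
t 14.9 grasp pt [0.4202 0.2267 0.1708] yaw 1.34 q6 -1.1 F [ 0.4 -0.  -0.5] gap 1.0
 shift [ 0.0067 -0.0021  0.1028] turn [-0.021  0.004 -0.   ]
```

View pics/wS.png

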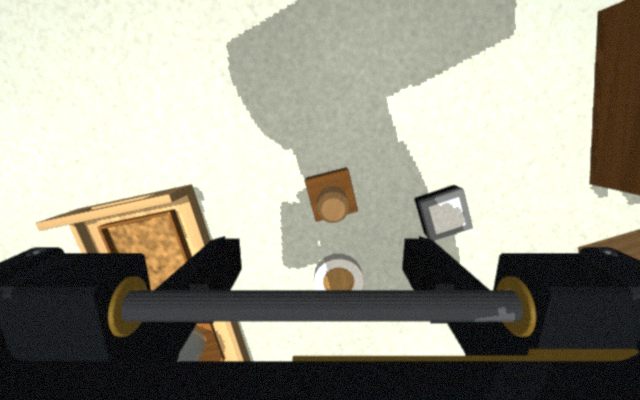

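Stamp handle top at (333,207), against a predicted (330,211).

```bash
python3 - <<'E'
from h import *
c=np.load('pics/wS.npy',allow_pickle=True).item(); p=pix(c,333,207,.068); print(p)
go((p[0]+.4206)/2,(p[1]+.2337)/2,.05)
E
python3 -m inch '[[[0.007,-0.003,0.01],[-0.02,0.004,0],0.7],[[0,0,0.03],[0,0,0],0.7],[[0,0,0.02],[0,0,0],0.7],[[0,0,0],[0,0,0],0.7],[[0,0,0],[0,0,0],0.7],[[0,0,0],[0,0,0],0.7]]'; python3 -c "
from h import *
go(.419,.2352,.05)"
```

```text
[0.41806061 0.23655074 0.068     ]
t 14.9 grasp pt [0.4202 0.2267 0.1708] yaw 1.34 q6 -1.1 F [ 0.4 -0.  -0.5] gap 1.0
 shift [ 0.0079 -0.0033  0.1208] turn [-0.021  0.004 -0.   ]
t: 15.55
position: [0.4257, 0.2302, 0.2569]
ee_rot: [2.47, 1.939, 0.004]
contact_force: [0.6, 0.3, 0.1]
finger_gap: 0.703
t 15.6 grasp pt [0.4261 0.2303 0.1099] yaw 1.331 q6 -1.08 F [0.6 0.3 0.1] gap 0.703
 shift [ 0.0032 -0.0079  0.0599] turn [ 0.003 -0.001 -0.   ]
```

```bash
python3 -m inch '[[[0.003,-0.009,0.01],[0,0,0],0.7],[[0,0,0.02],[0,0,0],0.7],[[0,0,0],[0,0,0],0.7],[[0,0,0],[0,0,0],0.7]]'; python3 -c "
from h import *
go(.419,.2352,.05)"
```

```text
t: 15.95
position: [0.4192, 0.235, 0.2304]
ee_rot: [2.468, 1.936, 0.016]
contact_force: [-1.1, -0.6, 0.6]
finger_gap: 0.701
t 15.9 grasp pt [0.4208 0.2354 0.0834] yaw 1.33 q6 -1.07 F [-1.1 -0.6  0.6] gap 0.701
 shift [-0.     -0.0006  0.0334] turn [ 0.01  -0.005 -0.   ]
```

```bash
python3 -m inch '[[[0,-0.001,0.015],[0.01,-0.005,0],0.7],[[0,0,0.015],[0,0,0],0.7],[[0,0,0.004],[0,0,0],0.7],[[0,0,0],[0,0,0],0.7],[[0,0,0],[0,0,0],0.7]]'; python3 -c "
from h import *
go(.419,.2352,.05)"
```

```text
t: 16.45
position: [0.4193, 0.2353, 0.1968]
ee_rot: [2.472, 1.937, 0.004]
contact_force: [-0.6, 1.2, -0.2]
finger_gap: 0.703
t 16.4 grasp pt [0.4197 0.2354 0.0498] yaw 1.33 q6 -1.06 F [-0.6  1.2 -0.2] gap 0.703
 shift [-0.0002 -0.0002 -0.0002] turn [ 0.003 -0.001 -0.   ]
```

```bash
python3 -m inch '[[[0,0,0],[0,0,0],0.15],[[0,0,0],[0,0,0],0.15],[[0,0,0],[0,0,0],0.15],[[0,0,0],[0,0,0],0.15],[[0,0,0],[0,0,0],0.15],[[0,0,0],[0,0,0],0.15],[[0,0,0],[0,0,0],0.15],[[0,0,0],[0,0,0],0.15],[[0,0,-0.015],[0,0,0],0.15],[[0,0,-0.03],[0,0,0],0.15],[[0,0,-0.03],[0,0,0],0.15],[[0,0,-0.03],[0,0,0],0.15],[[0,0,0],[0,0,0],0.15]]' 25; python3 -c "
from h import *
go(.6496,.0284,.165)"
```

```text
t: 17.75
position: [0.4189, 0.2352, 0.306]
ee_rot: [2.472, 1.937, 0.003]
contact_force: [-0.1, -0.2, 0.1]
finger_gap: 0.307
t 17.8 grasp pt [0.4192 0.2353 0.159 ] yaw 1.329 q6 -1.06 F [-0.1 -0.2  0.1] gap 0.307
 shift [-0.1457  0.2734 -0.0057] turn [ 0.002 -0.001 -0.   ]
```

```bash
python3 -m inch '[[[-0.01,0.018,-0.005],[0,0,0],0.15],[[-0.02,0.036,0],[0,0,0],0.15],[[-0.02,0.04,0],[0,0,0],0.15],[[-0.02,0.04,0],[0,0,0],0.15],[[-0.02,0.04,0],[0,0,0],0.15],[[-0.02,0.04,0],[0,0,0],0.15],[[-0.018,0.034,0],[0,0,0],0.15],[[-0.012,0.02,0],[0,0,0],0.15],[[-0.004,0.006,0],[0,0,0],0.15],[[0,0,0],[0,0,0],0.15],[[0,0,0],[0,0,0],0.15],[[0,0,0],[0,0,0],0.15]]'
python3 look.py wP .6496 .0284 .009 2>/dev/null;  python3 -c "
from h import *
go(.6496,.0284,.061)"
```

```text
t: 18.95
position: [0.6561, 0.0234, 0.3001]
ee_rot: [-2.462, -1.936, 0.013]
contact_force: [1.1, -0.2, 0.6]
finger_gap: 0.307
expect px [325.2 192.6]
t 19.0 grasp pt [0.6542 0.0239 0.1533] yaw 1.333 q6 -1.48 F [-0.5  1.  -0.4] gap 0.307
 shift [ 0.0033 -0.0056  0.1444] turn [-0.013  0.    -0.   ]
t 19.0 grasp pt [0.6542 0.0239 0.1533] yaw 1.333 q6 -1.48 F [-0.5  1.  -0.4] gap 0.307
 shift [ 0.0032 -0.0062  0.0924] turn [-0.013  0.    -0.   ]
```

View pics/wP.png

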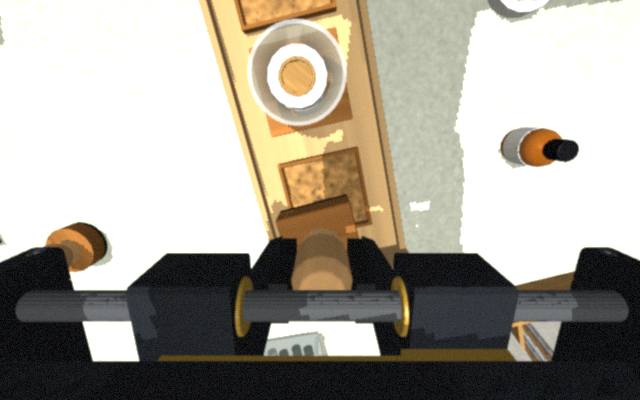

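The visible bay corners (280,163) and (371,222) put its centre at (325,192), as predicted. Both rolls show in the tube. I'll lower the stamp.

```bash
python3 -m inch '[[[0.004,-0.007,0.015],[-0.012,0,0],0.15],[[0,0,0.025],[0,0,0],0.15],[[0,0,0.02],[0,0,0],0.15],[[0,0,0],[0,0,0],0.15],[[0,0,0],[0,0,0],0.15],[[0,0,0],[0,0,0],0.15]]'; python3 -c "
from h import *
go(.6496,.0284,.06)"
```

```text
t: 19.6
position: [0.6477, 0.0339, 0.243]
ee_rot: [2.461, 1.947, 0.005]
contact_force: [0.7, -0.7, 0.0]
finger_gap: 0.31
t 19.6 grasp pt [0.6484 0.0338 0.096 ] yaw 1.339 q6 -1.47 F [ 0.7 -0.7  0. ] gap 0.31
 shift [-0.0049  0.0029  0.036 ] turn [ 0.005 -0.    -0.   ]
```

```bash
python3 -m inch '[[[-0.005,0.003,0.01],[0.006,0,0],0.15],[[0,0,0.015],[0,0,0],0.15],[[0,0,0.005],[0,0,0],0.15],[[0,0,0],[0,0,0],0.15],[[0,0,0],[0,0,0],0.15]]'; python3 -c "
from h import *
go(.6496,.0284,.06)"
```

```text
t: 20.1
position: [0.6504, 0.0271, 0.2146]
ee_rot: [2.462, 1.948, 0.005]
contact_force: [0.9, -0.4, -0.2]
finger_gap: 0.305
t 20.1 grasp pt [0.651  0.0271 0.0676] yaw 1.339 q6 -1.48 F [ 0.9 -0.4 -0.2] gap 0.305
 shift [ 0.001  -0.0011  0.0076] turn [ 0.004 -0.001 -0.   ]
```

```bash
python3 -m inch '[[[0.001,-0.001,0.004],[0.006,0,0],0.15],[[0,0,0.003],[0,0,0],0.15],[[0,0,0.0015],[0,0,0],0.15],[[0,0,0],[0,0,0],0.15]]'; python3 -c "
from h import *
go(.6496,.0284,.059)"
```

```text
t: 20.5
position: [0.6498, 0.0284, 0.2072]
ee_rot: [-2.463, -1.949, -0.001]
contact_force: [-0.8, -1.2, 0.3]
finger_gap: 0.309
t 20.5 grasp pt [0.6498 0.0286 0.0602] yaw 1.339 q6 -1.48 F [-0.8 -1.2  0.3] gap 0.309
 shift [-0.     -0.0002  0.0012] turn [-0.    -0.001  0.   ]
```

```bash
python3 -m inch '[[[0,0,0.001],[0,0,0],0.15],[[0,0,0],[0,0,0],0.15],[[0,0,0],[0,0,0],0.7],[[0,0,0],[0,0,0],0.7],[[0,0,0],[0,0,0],0.7],[[0,0,0],[0,0,0],0.7],[[0,0,0],[0,0,0],0.7],[[0,0,-0.02],[0,0,0],0.7],[[0,0,-0.03],[0,0,0],0.9],[[0,0,-0.04],[0,0,0],0.9],[[0,0,-0.03],[0,0,0.1],0.9],[[0,0,-0.02],[0,0,0.14],0.9],[[0,0,0],[0,0,0.14],0.9],[[0,0,0],[0,0,0.14],0.9],[[0,0,0],[0,0,0.14],0.9],[[0,0,0],[0,0,0.14],0.9],[[0,0,0],[0,0,0.14],0.9],[[0,0,0],[0,0,0.14],0.9],[[0,0,0],[0,0,0.14],0.9],[[0,0,0],[0,0,0.14],0.9]]'; python3 -c "
from h import *
go(.473,-.333,.17,-.81)"
```

```text
t: 22.5
position: [0.6495, 0.0283, 0.3523]
ee_rot: [-3.138, 0.118, 0.001]
contact_force: [0.5, 0.9, -0.7]
finger_gap: 0.898
t 22.5 grasp pt [0.6494 0.0285 0.2053] yaw -0.075 q6 -0.06 F [ 0.5  0.9 -0.7] gap 0.898
 shift [-0.149   0.3736  0.0349] turn [-0.001  0.001  0.735]
```

```bash
python3 -m inch '[[[-0.01,0.02,0],[0,0,0],0.9],[[-0.0165,0.0415,0],[0,0,0],0.9],[[-0.0165,0.0415,0],[0,0,0],0.9],[[-0.0165,0.0415,0],[0,0,0],0.9],[[-0.0165,0.0415,0],[0,0,0],0.9],[[-0.0165,0.0415,0],[0,0,0],0.9],[[-0.0165,0.0415,0],[0,0,0],0.9],[[-0.0165,0.0415,0],[0,0,0],0.9],[[-0.015,0.035,0],[0,0,0],0.9],[[-0.008,0.02,0],[0,0,0],0.9],[[0,0,0],[0,0,0.14],0.9],[[0,0,0],[0,0,0.14],0.9],[[0,0,0],[0,0,0.14],0.9],[[0,0,0],[0,0,0.14],0.9],[[0,0,0],[0,0,0.14],0.9],[[0,0,0],[0,0,0.035],0.9],[[0,0,0],[0,0,0],0.9],[[0,0,0],[0,0,0],0.9]]'
python3 look.py wL .473 -.333 .022 2>/dev/null
```

```text
t: 24.3
position: [0.464, -0.3386, 0.3508]
ee_rot: [-2.865, 1.287, -0.0]
contact_force: [-0.2, -0.8, 0.4]
finger_gap: 0.902
expect px [324.2 176.4]
t 24.4 grasp pt [ 0.4641 -0.3385  0.2038] yaw -0.844 q6 0.01 F [ 0.7  0.6 -0.2] gap 0.901
 shift [ 0.0018 -0.0103  0.1818] turn [-0.001  0.    -0.   ]
```

View pics/wL.png

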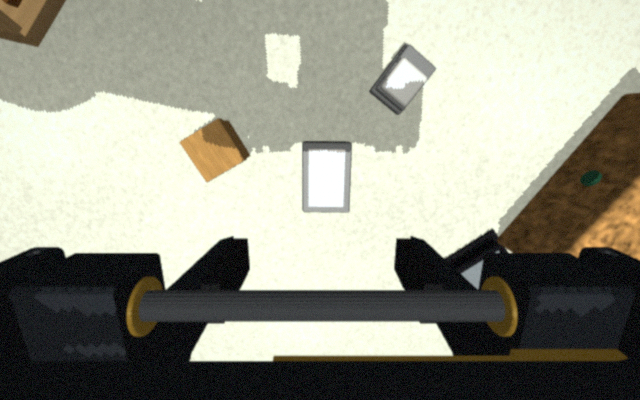

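The pad's top spans columns 303–351 and rows 146–212, square to the image, with its centre at (327,179).

```bash
python3 - <<'E'
from h import *
c=np.load('pics/wL.npy',allow_pickle=True).item(); p=pix(c,327,179,.022); print(p)
go(p[0],p[1],.03)
E
python3 -m inch '[[[0.004,-0.012,0.02],[0,0,0],0.85],[[0,0,0.04],[0,0,0],0.85],[[0,0,0.04],[0,0,0],0.85],[[0,0,0.02],[0,0,0],0.85],[[0,0,0],[0,0,0],0.85],[[0,0,0],[0,0,0],0.85],[[0,0,0],[0,0,0],0.85]]'; python3 -c "
from h import *
c=np.load('pics/wL.npy',allow_pickle=True).item(); p=pix(c,327,179,.022)
go(p[0],p[1],.03)"
```

```text
[ 0.47295047 -0.33711731  0.022     ]
t 24.4 grasp pt [ 0.4641 -0.3385  0.2038] yaw -0.844 q6 0.01 F [ 0.7  0.6 -0.2] gap 0.901
 shift [ 0.0048 -0.0076  0.1738] turn [-0.001  0.    -0.   ]
t: 25.05
position: [0.4769, -0.334, 0.23]
ee_rot: [2.868, -1.278, 0.01]
contact_force: [0.5, 0.0, 0.2]
finger_gap: 0.85
t 25.1 grasp pt [ 0.4776 -0.3347  0.083 ] yaw -0.838 q6 0.02 F [0.5 0.  0.2] gap 0.85
 shift [-0.0007  0.005   0.053 ] turn [-0.001 -0.006  0.   ]
```

```bash
python3 -m inch '[[[-0.001,0.005,0.015],[0,0,0],0.85],[[0,0,0.02],[0,0,0],0.85],[[0,0,0.005],[0,0,0],0.85],[[0,0,0],[0,0,0],0.85],[[0,0,0],[0,0,0],0.85]]'; python3 -c "
from h import *
go(.473,-.336,.031)"
```

```text
t: 25.55
position: [0.4739, -0.3381, 0.1963]
ee_rot: [2.864, -1.274, 0.028]
contact_force: [-0.6, 1.0, 0.8]
finger_gap: 0.85
t 25.6 grasp pt [ 0.4759 -0.3401  0.0493] yaw -0.837 q6 0.01 F [-0.6  1.   0.8] gap 0.85
 shift [-0.0025 -0.0007  0.0182] turn [-0.001 -0.019  0.   ]
```

```bash
python3 -m inch '[[[-0.001,0,0.009],[0,-0.02,0],0.85],[[0,0,0.008],[0,0,0],0.85],[[0,0,0.002],[0,0,0],0.85],[[0,0,0],[0,0,0],0.85]]'; python3 -c "
from h import *
go(.473,-.336,.031)"
```

```text
t: 25.95
position: [0.4737, -0.3376, 0.1776]
ee_rot: [-2.87, 1.276, -0.002]
contact_force: [-0.3, -0.2, 0.8]
finger_gap: 0.849
t 25.9 grasp pt [ 0.4739 -0.3376  0.0306] yaw -0.837 q6 0.01 F [-0.3 -0.2  0.8] gap 0.849
 shift [-0.0017 -0.0006 -0.0004] turn [-0.001 -0.001  0.   ]
```

```bash
python3 -m inch '[[[0,0,0],[0,0,0],0.45],[[0,0,0],[0,0,0],0.45],[[0,0,0],[0,0,0],0.45],[[0,0,0],[0,0,0],0.45],[[0,0,0],[0,0,0],0.45],[[0,0,0],[0,0,0],0.45],[[0,0,0],[0,0,0],0.45],[[0,0,-0.015],[0,0,0],0.45],[[0,0,-0.03],[0,0,0],0.45],[[0,0,-0.04],[0,0,0],0.45],[[0,0,-0.04],[0,0,0],0.45],[[0,0,0],[0,0,0],0.45],[[0,0,0],[0,0,0],0.45]]' 30; python3 -c "
from h import *
go(.4513,.034,.165,-1.6)"
```

```text
t: 27.25
position: [0.4733, -0.3375, 0.3059]
ee_rot: [-2.869, 1.276, 0.004]
contact_force: [0.4, 0.5, -1.8]
finger_gap: 0.587
t 27.2 grasp pt [ 0.4732 -0.3371  0.1589] yaw -0.837 q6 0.01 F [ 0.4  0.5 -1.8] gap 0.587
 shift [-0.2906 -0.2325 -0.005 ] turn [0.    0.003 0.763]
```

```bash
python3 -m inch '[[[-0.018,-0.014,0],[0,0,0],0.45],[[-0.035,-0.028,0],[0,0,0],0.45],[[-0.035,-0.028,0],[0,0,0],0.45],[[-0.035,-0.028,0],[0,0,0],0.45],[[-0.035,-0.028,0],[0,0,0],0.45],[[-0.035,-0.028,0],[0,0,0],0.45],[[-0.035,-0.028,0],[0,0,0],0.45],[[-0.03,-0.025,0],[0,0,0],0.45],[[-0.018,-0.014,0],[0,0,0],0.45],[[0,0,0],[0,0,0.1],0.45],[[0,0,0],[0,0,0.14],0.45],[[0,0,0],[0,0,0.14],0.45],[[0,0,0],[0,0,0.14],0.45],[[0,0,0],[0,0,0.14],0.45],[[0,0,0],[0,0,0.09],0.45],[[0,0,0],[0,0,0],0.45],[[0,0,0],[0,0,0],0.45]]'
python3 look.py wQ .4513 .034 .017 2>/dev/null; python3 -c "
from h import *
c=get_calibration('wrist')
for a in(-.028,-.06):
  for dx,dy in((-.052,-.039),(-.052,.039),(.052,.039),(.052,-.039)):
    v=R.from_euler('z',a).apply([dx,dy,0])+[.4513,.034,.017]; print(a,np.round(proj(c,v)))
go(.4513,.034,.08,-1.6)"
```

```text
t: 28.95
position: [0.4469, 0.03, 0.2869]
ee_rot: [2.16, -2.258, -0.058]
contact_force: [-0.6, 0.6, -1.6]
finger_gap: 0.585
expect px [321.1 184.1]
t 29.0 grasp pt [0.4414 0.0322 0.1401] yaw -1.616 q6 1.41 F [-0.8  0.2 -2. ] gap 0.587
 shift [-0.0025 -0.0089  0.1228] turn [0.038 0.014 0.   ]
-0.028 [364. 238.]
-0.028 [280. 239.]
-0.028 [272. 123.]
-0.028 [368. 121.]
-0.06 [362. 239.]
-0.06 [278. 238.]
-0.06 [274. 121.]
-0.06 [370. 123.]
t 29.0 grasp pt [0.4414 0.0322 0.1401] yaw -1.616 q6 1.41 F [-0.8  0.2 -2. ] gap 0.587
 shift [-0.0034 -0.0065  0.0598] turn [ 0.038  0.014 -0.015]
```

View pics/wQ.png

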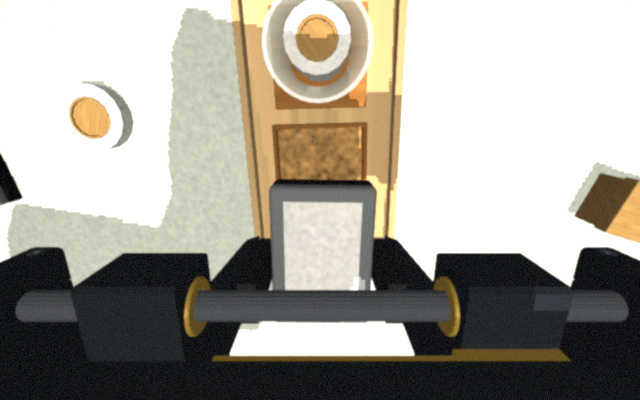

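The bay's far corners are at (273,124) and (366,122), within 2 px of the prediction, and the pad is parallel to the bay. I'll lower it.

```bash
python3 -m inch '[[[-0.003,-0.007,0.01],[0.035,0.014,-0.01],0.45],[[0,0,0.02],[0,0,0],0.45],[[0,0,0.015],[0,0,0],0.45],[[0,0,0],[0,0,0],0.45],[[0,0,0],[0,0,0],0.45],[[0,0,0],[0,0,0],0.45]]'; python3 -c "
from h import *
go(.4513,.034,.041,-1.6)"
```

```text
t: 29.6
position: [0.454, 0.0328, 0.2404]
ee_rot: [2.193, -2.248, -0.001]
contact_force: [0.1, -0.3, -1.5]
finger_gap: 0.586
t 29.6 grasp pt [0.4537 0.0327 0.0934] yaw -1.596 q6 1.41 F [ 0.1 -0.3 -1.5] gap 0.586
 shift [-0.0011  0.0026  0.0524] turn [ 0.001 -0.001  0.004]
```

```bash
python3 -m inch '[[[-0.001,0.002,0.012],[0,0,0],0.45],[[0,0,0.016],[0,0,0],0.45],[[0,0,0.008],[0,0,0],0.45],[[0,0,0],[0,0,0],0.45],[[0,0,0],[0,0,0],0.45]]'; python3 -c "
from h import *
go(.4513,.034,.041,-1.6)"
```

```text
t: 30.1
position: [0.4529, 0.0337, 0.2067]
ee_rot: [-2.194, 2.245, -0.008]
contact_force: [-0.1, -0.3, -1.1]
finger_gap: 0.587
t 30.1 grasp pt [0.4537 0.0334 0.0597] yaw -1.594 q6 1.41 F [-0.1 -0.3 -1.1] gap 0.587
 shift [-0.0003  0.0017  0.0187] turn [-0.006 -0.002  0.006]
```

```bash
python3 -m inch '[[[0,0.0015,0.008],[-0.006,0,0],0.45],[[0,0,0.008],[0,0,0],0.45],[[0,0,0.002],[0,0,0],0.45],[[0,0,0],[0,0,0],0.45],[[0,0,0],[0,0,0],0.45]]'; python3 -c "
from h import *
go(.4513,.034,.0396,-1.6)"
```

```text
t: 30.6
position: [0.4517, 0.0336, 0.1883]
ee_rot: [2.195, -2.246, 0.004]
contact_force: [-1.0, -0.3, -1.1]
finger_gap: 0.579
t 30.6 grasp pt [0.4518 0.0333 0.0413] yaw -1.594 q6 1.41 F [-1.  -0.3 -1.1] gap 0.579
 shift [-0.0004  0.0004  0.0017] turn [-0.001 -0.002  0.006]
```

```bash
python3 -m inch '[[[0,0,0.0015],[0,0,0],0.45],[[0,0,0],[0,0,0],0.45],[[0,0,0],[0,0,0],0.72],[[0,0,0],[0,0,0],0.72],[[0,0,0],[0,0,0],0.72],[[0,0,0],[0,0,0],0.72],[[0,0,-0.015],[0,0,0],0.72],[[0,0,-0.03],[0,0,0],0.72],[[0,0,-0.04],[0,0,0],0.72],[[0,0,-0.04],[0,0,0],0.72],[[-0.04,0,-0.04],[0,0,0],0.72],[[-0.05,0,0],[0,0,0],0.72],[[-0.05,0,0],[0,0,0],0.72],[[-0.05,0,0],[0,0,0],0.72],[[-0.05,0,0],[0,0,0],0.72],[[-0.05,0,0],[0,0,0],0.72],[[0,0,0],[0,0,0],0.72],[[0,0,0],[0,0,0],0.72]]'; python3 -c "
from h import *
a=camera('top');b=camera('scene')
A=cv2.resize(a[110:280,160:480],None,fx=2.5,fy=2.5)
B=cv2.resize(b[110:300,180:500],None,fx=2.5,fy=2.5)
j=np.vstack([A,B])
j=cv2.resize(np.clip(j*1.6,0,255).astype('uint8'),None,fx=.66,fy=.66)
cv2.imwrite('pics/fin.png',j[:,:,::-1]);print(j.shape)"
```

```text
t: 32.4
position: [0.458, 0.3239, 0.3546]
ee_rot: [-2.189, 2.248, -0.007]
contact_force: [0.2, -0.3, 1.1]
finger_gap: 0.714
(594, 528, 3)
```

View pics/fin.png

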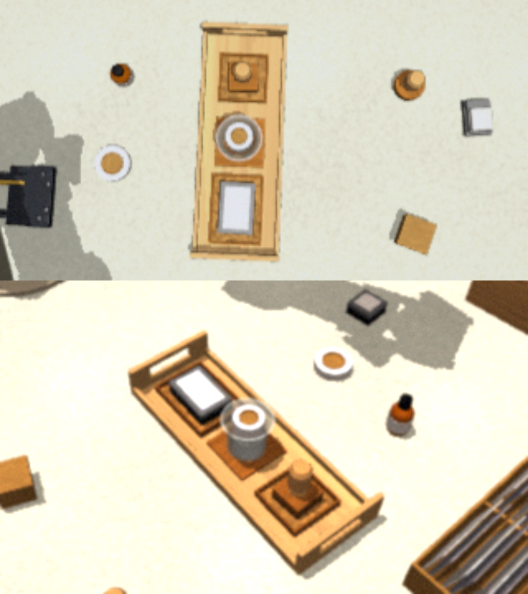

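In both final views the stamp stands in the square bay at (242,75), the rolls are stacked in the tube at (238,137), and the pad lies label up inside the oblong bay at (237,208). The look-alikes haven't moved.

```bash
python3 -c "
from plant import *
print(ctrl.finish_job())"
```

```text
the job is handed in; nothing more can be done
None
```

The caddy is filled and the job is handed in at about 32.5 s on the robot's clock, against the 104 s limit. I worked in the order asked: both slim rolls into the tube, then the square-footed stamp into the square bay, then the long ink pad into the oblong bay.

- **Final pictures (top and scene):**
  - The rolls are stacked in the tube, and the upper one stands about 6 mm above the rim, as specified.
  - The stamp is upright in its bay.
  - The pad lies flat, label up, within the lips of its bay and lengthwise along it.
  - The gripper was open and well clear of everything.
- **Look-alikes:** I did not touch the flat roll, the round stamp or the small pad, and all three look unmoved.
- **Forces and disagreements:** Wrist force stayed within about 2 N at every reading. The camera views agreed to about 3 mm or better on the rolls, stamp, tube and square bay, and to about 4 mm on the long pad. My first wrist-view estimate of the oblong bay was about 5 mm off the top view. A later wrist view before placing the pad matched the top view to within 2 px. No check failed.

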